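# Slide a terracotta tile under the spring clip of a decorating board

## Task

Press the clip's blue thumb plate down with one fingertip and keep it down while the other fingertip pushes the terracotta tile along its channel, beneath the raised brass jaw, right up against the end stop; then let the clip go so that its jaw clamps the tile. The tile is only pushed, never picked up, and everything else around stays where it is.

Things in the scene. Friction and masses are not known exactly. Their poses are not given: they have to be found in the camera images.
- board: Fixed wooden board, 12 mm thick, x from -105 to 75, y from -44 to 86 (all in mm). Origin: underside, channel centre line; x = push direction, z up. Channel: floor z 12, y -32 to 32, open at -x; side rails 8 mm wide, tops z 18. Ledge with small things at y over 40. Bearing blocks (y -44 to -33, top z 28) at x -101 and 58 carry the clip's axle.
- end_stop (a point): Middle of the dark end stop's face towards the channel, at its foot on the channel floor (board x 60, y 0, z 12 mm); the stop is 10 mm thick, 10 mm high, 80 mm wide.
- tile: Loose terracotta tile with a blue sailboat on top, 70 (x) by 60 (y) by 12 mm, about 100 g, in the channel, axes along the board's. Origin: centre of its underside. Starts 45 to 65 mm short of the end stop, before the jaw, which blocks it when shut; against the stop its origin is at board x 25 mm.
- clip (a joint): Angle (rad) of the sprung rocker clip on an axle along board x at board y -38, z 23 mm: 0 shut, 0.42 hard stop. Thumb plate down (-y side) lifts the jaw (+y side); it springs back when let go. Pressing the plate takes about 2 N at first, 6 N fully down. The tile passes under the jaw above about 0.2; clamped on the tile it reads about 0.14.
- thumb_plate (a point): Blue thumb plate of the clip, outside the -y rail: 150 mm along board x (-96 to 54), 30 mm wide top face, 4 mm thick. This point: centre of that face, 33 mm from the axle, board (-21, -71) mm. Shut: slopes up outwards 0.16 rad, point z 28 mm; fully pressed: slopes down 0.26 rad, point z 15. Press anywhere along it; a fingertip slides along it.
- clip_lip (a point): Brass jaw of the clip, board x 25 to 50 mm, reaching over the -y rail to a lip 10 mm wide (board y -14 to -4). This point: under the middle of the lip; shut z 20.5, 3.5 mm below the tile's top. Its top is at z 37 mm shut, about 50 fully pressed.
- stamp: turned wooden stamp, 26 mm across, 52 mm tall, standing on the board's ledge, loose; bystander; origin at its foot
- fish: small blue ceramic fish, 41 by 24 by 10 mm, lying loose on the ledge; bystander; origin under its head
- glaze_jar: glaze jar with blue lid, 56 mm across, 70 mm tall, beyond the end stop; bystander; origin at its foot
- bowl: terracotta bowl, 100 mm across, 45 mm tall, on the table on the thumb plate's side; bystander; origin at its foot
- clay_scraper: flat steel scraper, 120 by 35 by 6 mm, on the table by the ledge; bystander; origin under its centre
- mug: white mug, 80 mm across, 90 mm tall, at the side; bystander; origin at its foot
- bottle: white plastic bottle, 60 mm across, 160 mm tall, at the side; bystander; origin at its foot
Things that resemble listed ones, but are neither listed nor needed, are in the scene too. What is meant by the board is not green or red, and is the larger of those in its own colour.

How it is judged (in metres and radians):
On the way, in this order (a step that is already met when the one before it is completed fails the run):
1. the thumb plate is held down by the fingers, the tile still short of the jaw (value of joint clip above 0.17 rad and contact force between the fingers and clip above 0.5 N and x of tile in the frame of board below -0.01 m), for 0.1 s.
2. the tile is pushed home beneath the jaw while the thumb plate is still held down (value of joint clip above 0.15 rad and contact force between the fingers and clip above 0.5 N and x of tile in the frame of board above 0.022 m), for 0.05 s.
At the end, for the whole second after the job is handed in: The tile lies flat in the channel within 3 mm of the end stop, at rest, with the clip let go and its jaw pressing on the tile (clip angle 0.08 to 0.20 rad) (x of tile in the frame of board above 0.022 m and z of tile in the frame of board below 0.015 m and angle between tile's own z axis and vertical below 0.06 rad and value of joint clip between 0.08 and 0.2 rad and contact force between clip and tile above 0.5 N and linear speed of tile below 0.01 m/s); the robot touches nothing.
It fails at once if the tile is lifted or tipped (z of tile in the frame of board above 0.018 m or angle between tile's own z axis and vertical above 0.2 rad).
It fails at once if a bystander is moved by more than 15 mm (distance of any of stamp, fish, glaze_jar, bowl, clay_scraper, mug, bottle from where it was at the start of the episode above 0.015 m).
It also fails if it takes over 32 s, if anything falls off the work surface, if the arm or the gripper's body presses on something with over 40 N, if the wrist force passes 120 N, or if a joint passes its speed limit or range.

## Robot

A 7-joint arm with a two-finger parallel gripper is mounted at the origin on the work surface. World frame = base frame: x ahead of the robot, y to its left, z up, the work surface at z = 0. Lengths are in m, angles in degrees, forces in N, time in s.
With the tool pointing down it reaches from about 0.425 to 0.875 m from the base axis. Payload 4.7 kg.
Tool frame: the origin (TCP) lies at the very end of the fingers, on their centre line; the grasp point (between the pads) lies env.hold_point_z behind it (env.hold_point_z is the distance from the TCP to the grasp point, in m); z points along the fingers, y is the line along which they close (so a half turn about z gives the same grasp; the last joint's range is limited). The gripper opens to 87 mm and grips with 3 to 60 N. Pads are 19 mm wide; open, the fingers measure 117 mm over their backs; the gripper's body (75 mm by 190 mm) begins 51 mm behind the grasp point.
Start: joints at [65.896, 18.392, -4.016, 83.108, 1.295, 78.541, -3.26], TCP at [0.274, -0.59, 0.223] pointing down, gripper open.
Joint ranges: [-163.93, 163.93], [-17.29, 119.83], [-79.2, 71.16], [3.27, 140.29], [-89.18, 269.18], [5.43, 117.66], [-154.24, 154.24]. Speed limits (degrees/s): [147.25, 147.25, 180, 180, 180, 180, 180].

## Interface

Orientations are given as [roll, pitch, yaw] about the fixed x, y, z axes, in that order (R = Rz(yaw) Ry(pitch) Rx(roll)).
In Python, from cell import env gives the robot as it stands.
- The arm moves only by the shell command python3 -m jog 'ROWS' [FORCE]. ROWS is JSON, a list of rows, each an object with "dp": the shift along the tool's x, y, z in cm, a list of three; "twist": the turn about the tool's z in degrees; "fingers": the opening, from 0 (shut) to 1 (fully open). A call has 1 to 8 rows; each row is the pose to reach, as a shift and turn from the pose commanded when the call began, along the tool's axes at that moment; what a row does not reach only later rows make up. A row lasts 1/8 s, in which the tool goes at most 62.5 mm and 10.7 degrees, less where a joint would pass 70% of its speed; a pose out of reach is approached as far as the arm can. A call with a gripper value outside its range is refused whole. The fingers move at their own pace and stop on an object; FORCE is the grip in N (left out, the last holds). Time passes only in rows, so rows that repeat a pose let the fingers close. It gives the time, the measured TCP pose, the force, the opening and the grip force at its end, in the units of the state.
- env.get_obs(): the state, without advancing time (a new reading comes with each control period).
- env.read_camera(name): name is "scene" or "top"; returns a dict with "pixels" (480x640x3 uint8, blue, green, red), "depth" (480x640 float32, m along the optical axis (not along the pixel's ray), 0 where there is no reading), "fx", "fy", "cx", "cy" (pixels), "rvec" (rotation vector, rad) and "tvec" (3), from world to camera coordinates, as OpenCV has them. Camera axes: x right, y down, z forward; pixel columns grow to the right and rows downward; lengths in m; the calibration is good to about 2 mm. A picture is of the moment at which its call begins.
- env.sign_off(): hands the job in; it is judged then, once.
The state is a dict: "time_s": time; "qpos": joint angles; "joint_velocities": joint speeds; "effort": joint torques, N m; "tool_pos": TCP position; "tool_rot": TCP orientation; "force": force on the tool from outside, world axes, zero at the start; "wrist_torque": the same for the moment, N m; "grip_width": finger opening in m; "grasp_force": force on a finger pad.
Only numpy, scipy, OpenCV 4.12 (cv2) and the standard library are available. Lean on these libraries where they do the work, as an engineer would, in place of code of your own. Each camera call takes 0.05 s, during which the arm holds its last target. There are 200 camera calls.

## Working session

There is one attempt and no reset: what is moved stays moved. The work goes in short steps, Python scripts to look and compute and a shell command to move; the robot and the scene stay as the last step left them, time stands still between calls to the robot, and variables do not carry over. Pictures are saved under pics/ and viewed, at most 10 in all, crops included, and the job is handed in when it is done.

```bash
mkdir -p pics; ls; python3 - <<'E'
from cell import env
import cv2,numpy as np
for n in("scene","top"):
    c=env.read_camera(n); cv2.imwrite(f"pics/{n}0.png",c["pixels"]); np.savez(f"{n}0.npz",**c)
    print(n,c["fx"],c["cx"],c["cy"],c["rvec"],c["tvec"])
o=env.get_obs();print(o["time_s"],o["tool_pos"],o["tool_rot"],o["grip_width"],env.hold_point_z)
E
```

```text
pics
scene 443.79983365092653 320.1316495383953 239.73263184773248 [ 1.41075323  2.18778845 -0.84349392] [ 0.20908262 -0.30135021  1.45553537]
top 435.4236017123443 306.4334037255453 246.12468032813493 [ 2.10451453 -2.14102096  0.15838878] [0.01866276 0.47526909 1.04383409]
0.1 [ 0.27355373 -0.5891067   0.22159179] [-1.79904249e+02  6.27196662e-03  2.49142941e+01] 0.08721521773323902 0.0187
```

View pics/top0.png

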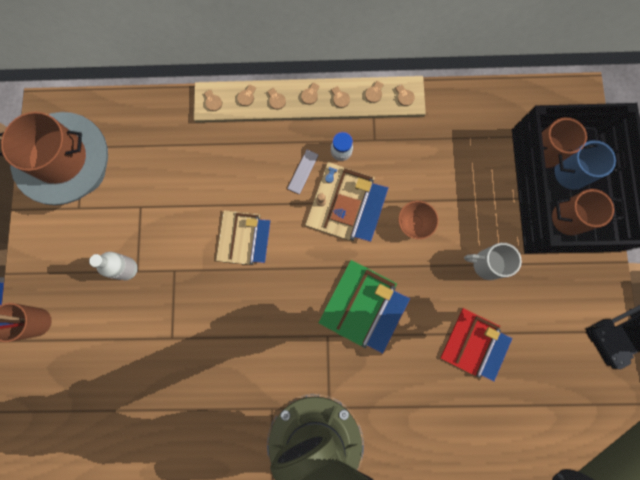

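View pics/scene0.png

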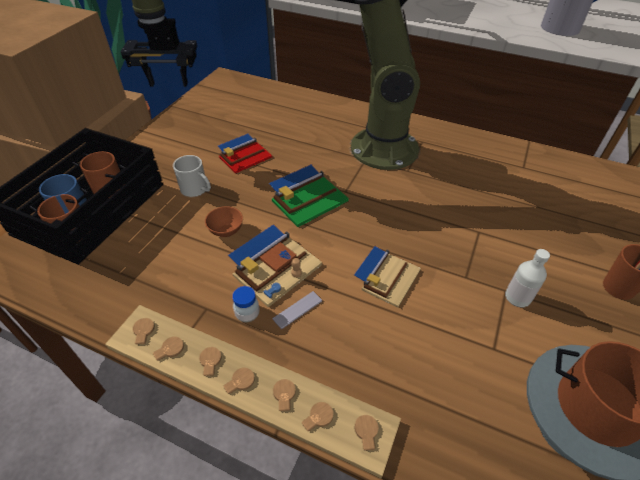

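The board is the natural-wood one at top-image pixel (345,205). The jaw and jar are towards the image top and the blue thumb plate is on its right. The smaller wooden one at (243,238) is a decoy.

```bash
cat > h.py <<'E'
import cv2,numpy as np
from cell import env
def grab(n):
    return env.read_camera(n)
def world(c):
    R=cv2.Rodrigues(np.array(c["rvec"]))[0]; t=np.array(c["tvec"]).ravel()
    v,u=np.mgrid[:480,:640]; d=c["depth"]
    p=np.stack([(u-c["cx"])/c["fx"]*d,(v-c["cy"])/c["fy"]*d,d],-1)
    return (p-t)@R
def ortho(c,x0,y0,size,z,n=600):
    # map world plane z -> image: row0 = x0+size, col0 = y0+size
    s=size/n
    w=np.float32([[x0,y0,z],[x0+size,y0,z],[x0,y0+size,z],[x0+size,y0+size,z]])
    q=cv2.projectPoints(w,np.array(c["rvec"]),np.array(c["tvec"]),np.array([[c["fx"],0,c["cx"]],[0,c["fy"],c["cy"]],[0,0,1]]),None)[0].reshape(-1,2)
    o=np.float32([[(y0+size-b)/s,(x0+size-a)/s] for a,b,_ in w])
    return cv2.warpPerspective(c["pixels"],cv2.getPerspectiveTransform(np.float32(q),o),(n,n),flags=cv2.INTER_CUBIC)
E
python3 - <<'E'
from h import *
c=dict(np.load("top0.npz")); W=world(c)
print(W[205,345],W[440,150])
hsv=cv2.cvtColor(c["pixels"],cv2.COLOR_BGR2HSV)
def m(lo,hi):
    k=cv2.inRange(hsv,lo,hi); z=np.zeros_like(k); z[155:250,300:392]=k[155:250,300:392]; return z>0
for n,k in(("blue",m((105,120,60),(125,255,255))),("terra",m((3,120,80),(15,255,255)))):
    _,l,st,_=cv2.connectedComponentsWithStats(k.astype(np.uint8)); i=1+np.argmax(st[1:,4]); P=W[l==i]; 
    print(n,len(P),np.median(P,0),P[:,2].min(),P[:,2].max(),cv2.minAreaRect(P[:,:2].astype(np.float32)*1000))
ctr=W[205,345]; print(ctr)
x0,y0=ctr[0]-.12,ctr[1]-.12; print("x0,y0",x0,y0)
cv2.imwrite("pics/ortho.png",ortho(c,x0,y0,.24,.018))
E
```

```text
[ 0.58280748 -0.08958345  0.02676813] [0.01384266 0.39701656 0.00066476]
blue 847 [ 0.56147403 -0.15477263  0.02853595] 0.020939326548132048 1.1093196467208188 ((456.292724609375, -108.36063385009766), (45.89967346191406, 379.7644348144531), 66.24862670898438)
terra 1330 [ 0.49028711 -0.04487744  0.00133527] -0.004875045199933924 1.1093196467208188 ((462.2039794921875, -93.68682861328125), (299.17572021484375, 232.72496032714844), 11.96902084350586)
[ 0.58280748 -0.08958345  0.02676813]
x0,y0 0.4628074814665768 -0.2095834487737301
```

View pics/ortho.png

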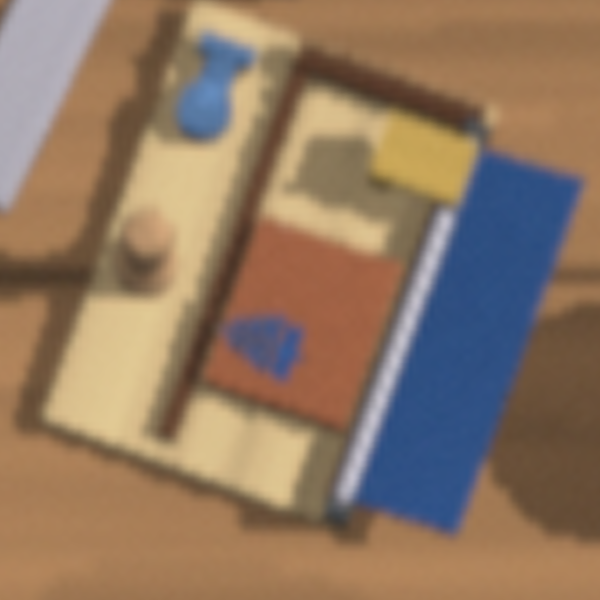

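The ortho view (0.4 mm/px) shows the plate corners at (480,150), (582,178), (458,533) and (357,503). The ledge corners are at (190,5) and (40,425), and the tile's top corners are at (270,215), (408,262), (345,430) and (200,388). Next I fit the board pose.

```bash
cat >> h.py <<'E'
from scipy.optimize import least_squares
def fit(c,x0,y0,px,mod,s=.4e-3,n=600):
    R=cv2.Rodrigues(np.array(c["rvec"]))[0]; C=-R.T@np.array(c["tvec"]).ravel()
    size=s*n
    W=[]
    for (u,v),m in zip(px,mod):
        P=np.array([x0+size-v*s,y0+size-u*s,.018]); W.append(P+(C-P)*((m[2]/1000-.018)/(C[2]-.018)))
    W=np.array(W)[:,:2]; M=np.array(mod)[:,:2]/1000
    f=lambda p:(M@np.array([[np.cos(p[2]),np.sin(p[2])],[-np.sin(p[2]),np.cos(p[2])]])+p[:2]-W).ravel()
    r=least_squares(f,[.58,-.09,-.34]); return r.x,r.fun.reshape(-1,2)*1000,W
E
python3 - <<'E'
from h import *
c=dict(np.load("top0.npz")); x0,y0=0.4628075,-0.2095834
px=[(480,150),(582,178),(458,533),(357,503),(190,5),(40,425)]
mod=[(54,-56.2,25.6),(54,-85.8,30.4),(-96,-85.8,30.4),(-96,-56.2,25.6),(75,86,12),(-105,86,12)]
p,r,_=fit(c,x0,y0,px,mod); print(p[:2],np.degrees(p[2]),"\n",r.round(1))
cs,sn=np.cos(p[2]),np.sin(p[2]); B=np.array([[cs,-sn],[sn,cs]])
_,_,W=fit(c,x0,y0,[(270,215),(408,262),(345,430),(200,388)],[(0,0,24)]*4)
print("tile corners board",((W-p[:2])@B*1000).round(1))
W=world(c);bm=(W[:,:,:2]-p[:2])@B*1000
for n,(x,y) in dict(ledge=(-80,60),chan=(-95,0),stop=(65,20)).items():
    k=np.hypot(bm[...,0]-x,bm[...,1]-y)<6; print(n,k.sum(),np.median(W[k][:,2]))
T=p[:2]+B@np.array([-.097,-.035]); o=env.get_obs(); a=np.radians(o["tool_rot"][2])
d=T-o["tool_pos"][:2]; print("target",T,"tool dp cm",100*(d@[np.cos(a),np.sin(a)]),100*(d@[np.sin(a),-np.cos(a)]),"twist",o["tool_rot"][2]-np.degrees(p[2]))
E
```

```text
[ 0.60622548 -0.09777513] -19.248677513951368 
 [[-1.7 -8.1]
 [ 1.2  3.6]
 [-0.1  4. ]
 [-3.1 -7.5]
 [ 2.3  4.5]
 [ 1.3  3.5]]
tile corners board [[  1.5  22.3]
 [  2.  -35.7]
 [-69.4 -34.1]
 [-72.6  25.9]]
ledge 21 0.01398573707449621
chan 16 0.01415889219743981
stop 20 0.022093257859633335
target [ 0.5031097  -0.09884063] tool dp cm 41.47237577654598 -34.793816746708345 twist 44.162971579627126
```

```bash
python3 - <<'E'
from h import *
c=dict(np.load("top0.npz")); x0,y0=0.4628075,-0.2095834
px=[(582,178),(458,533),(190,5),(40,425)]
mod=[(54,-85.8,30.4),(-96,-85.8,30.4),(75,86,12),(-105,86,12)]
p,r,_=fit(c,x0,y0,px,mod); print(list(p),np.degrees(p[2]),"\n",r.round(1))
cs,sn=np.cos(p[2]),np.sin(p[2]); B=np.array([[cs,-sn],[sn,cs]])
_,_,W=fit(c,x0,y0,[(270,215),(408,262),(345,430),(200,388),(480,150),(357,503)],[(0,0,24)]*4+[(0,0,25)]*2)
print("tile corners board",((W-p[:2])@B*1000).round(1))
T=p[:2]+B@np.array([-.097,-.035]); o=env.get_obs(); a=np.radians(o["tool_rot"][2])
d=T-o["tool_pos"][:2]; print("target",T,"tool dp cm",100*(d@[np.cos(a),np.sin(a)]),100*(d@[np.sin(a),-np.cos(a)]),"twist",o["tool_rot"][2]-np.degrees(p[2]))
E
```

```text
[np.float64(0.6050426417301243), np.float64(-0.10165437793756425), np.float64(-0.3345785368725322)] -19.169938078458287 
 [[ 0.1 -0.2]
 [-1.2 -0. ]
 [ 1.1  0.7]
 [-0.  -0.5]]
tile corners board [[  1.4  26.4]
 [  1.8 -31.6]
 [-69.6 -29.9]
 [-72.7  30.1]
 [ 52.9 -44. ]
 [-95.7 -43.9]]
target [ 0.50192842 -0.10286159] tool dp cm 41.19585310535742 -34.478903313971685 twist 44.08423214413404
```

```bash
python3 -m jog '[{"dp":[4,-3.3,0],"twist":5,"fingers":0.75},{"dp":[8,-6.7,0],"twist":10,"fingers":0.75},{"dp":[12,-10,0],"twist":15,"fingers":0.75},{"dp":[16,-13.4,0],"twist":20,"fingers":0.75},{"dp":[20,-16.7,0],"twist":25,"fingers":0.75},{"dp":[24,-20,0],"twist":30,"fingers":0.75},{"dp":[28,-23.4,0],"twist":35,"fingers":0.75},{"dp":[31,-26,0],"twist":40,"fingers":0.75}]' && cat > tgt.py <<'E'
import sys
from h import *
p=np.array([0.6050426,-0.1016544,-0.3345785])
def B():
    cs,sn=np.cos(p[2]),np.sin(p[2]); return np.array([[cs,-sn],[sn,cs]])
o=env.get_obs(); t=np.array(o["tool_pos"]); r=o["tool_rot"]
b=(t[:2]-p[:2])@B()*1000
print("t",o["time_s"],"TCP board mm",b.round(1),"z",round(t[2]*1000,1),"rot",np.round(r,1),"w",round(o["grip_width"]*1000,1),"F",np.round(o["force"],1))
if len(sys.argv)>1:
    g=np.array([float(v) for v in sys.argv[1:3]]); d=B()@(g-b)/10; a=np.radians(r[2])
    print("dp cm",d@[np.cos(a),np.sin(a)],d@[np.sin(a),-np.cos(a)],"twist",r[2]-np.degrees(p[2]))
E
python3 tgt.py -86 -35
```

```text
time_s: 1.1
tool_pos: [0.446, -0.2206, 0.2223]
tool_rot: [-180.0, 0.0, -15.1]
force: [-1.0, -1.0, 0.0]
grip_width: 0.0655
grasp_force: 0.0
t 1.1 TCP board mm [-111.1 -164.6] z 222.3 rot [-180.     0.   -15.1] w 65.5 F [-1. -1.  0.]
dp cm 3.416611208886729 -12.748200205393582 twist 4.030491393882123
```

```bash
python3 -m jog '[{"dp":[1.2,-4.2,0],"twist":1.5,"fingers":0.75},{"dp":[2.3,-8.5,0],"twist":3,"fingers":0.75},{"dp":[3.4,-12.7,0],"twist":4,"fingers":0.75},{"dp":[3.4,-12.7,5],"twist":4,"fingers":0.75},{"dp":[3.4,-12.7,10],"twist":4,"fingers":0.75},{"dp":[3.4,-12.7,14],"twist":4,"fingers":0.75},{"dp":[3.4,-12.7,14],"twist":4,"fingers":0.75}]' && python3 tgt.py -86 -35; python3 - <<'E'
from h import *
c=grab("top"); a=ortho(c,0.4628,-0.2096,.24,.03,500)
s=grab("scene"); b=cv2.resize(s["pixels"][200:330,200:360],None,fx=3,fy=3,interpolation=2)
cv2.imwrite("pics/a1.png",a);cv2.imwrite("pics/s1.png",b)
E
```

```text
time_s: 1.98
tool_pos: [0.5081, -0.1087, 0.0793]
tool_rot: [180.0, 0.4, -19.1]
force: [0.5, -0.2, 1.0]
grip_width: 0.0651
grasp_force: 0.0
t 1.975 TCP board mm [-89.2 -38.5] z 79.3 rot [180.    0.4 -19.1] w 65.1 F [ 0.5 -0.2  1. ]
dp cm 0.32238259780244116 -0.35047375216580334 twist 0.09816289231984143
```

View pics/s1.png

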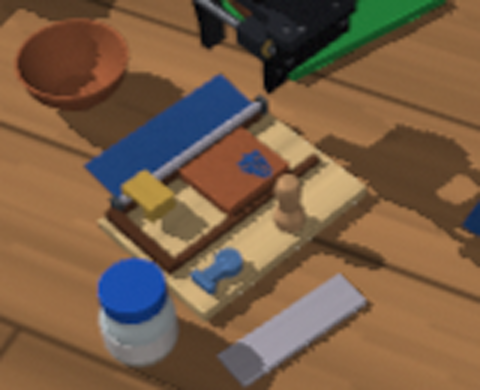

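The fingers hang at the channel's open end. In the crop, one is over the plate side (208,30) and the other over the channel (270,80). I'll correct by about 3 mm and go down to just above the plate.

```bash
python3 -m jog '[{"dp":[0.3,-0.35,0],"fingers":0.75},{"dp":[0.3,-0.35,1.5],"fingers":0.75},{"dp":[0.3,-0.35,3],"fingers":0.75},{"dp":[0.3,-0.35,4],"fingers":0.75},{"dp":[0.3,-0.35,4],"fingers":0.75}]' && python3 tgt.py -86 -35;  python3 - <<'E'
from h import *
s=grab("scene"); b=cv2.resize(s["pixels"][195:315,210:340],None,fx=4,fy=4,interpolation=2)
cv2.imwrite("pics/s2.png",b)
E
```

```text
validation failed for argument at $[0]...
```

View pics/s2.png

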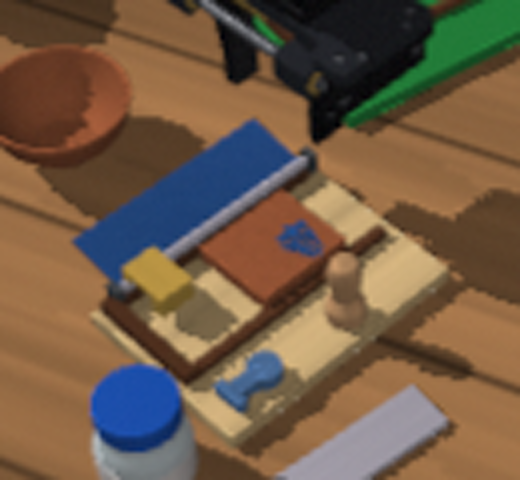

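The move was refused because the rows left out "twist". The picture still shows the previous pose, with the fingers above the board's near end.

```bash
python3 -m jog '[{"dp":[0.3,-0.35,0],"twist":0,"fingers":0.75},{"dp":[0.3,-0.35,1.5],"twist":0,"fingers":0.75},{"dp":[0.3,-0.35,3],"twist":0,"fingers":0.75},{"dp":[0.3,-0.35,4],"twist":0,"fingers":0.75},{"dp":[0.3,-0.35,4],"twist":0,"fingers":0.75}]' && python3 tgt.py -86 -35;  python3 - <<'E'
from h import *
s=grab("scene"); b=cv2.resize(s["pixels"][195:315,210:340],None,fx=4,fy=4,interpolation=2)
cv2.imwrite("pics/s3.png",b)
E
```

```text
time_s: 2.75
tool_pos: [0.5141, -0.1068, 0.0411]
tool_rot: [180.0, 0.2, -19.1]
force: [0.1, -0.4, -0.0]
grip_width: 0.0655
grasp_force: 0.0
t 2.75 TCP board mm [-84.2 -34.8] z 41.1 rot [180.    0.2 -19.1] w 65.5 F [ 0.1 -0.4 -0. ]
dp cm -0.18386975558735247 0.024711505973642436 twist 0.08639842002802922
```

View pics/s3.png

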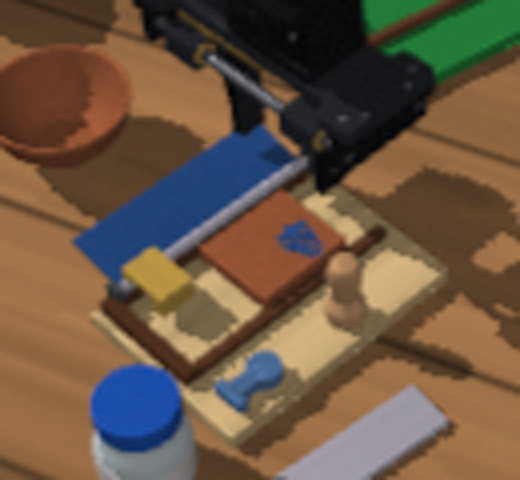

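The finger is over the plate's near end at (245,125). The other is over the channel behind the tile at (325,180). Next I press.

```bash
python3 -m jog '[{"dp":[-0.1,0,0.5],"twist":0,"fingers":0.75},{"dp":[-0.1,0,1.0],"twist":0,"fingers":0.75},{"dp":[-0.1,0,1.5],"twist":0,"fingers":0.75},{"dp":[-0.1,0,2.0],"twist":0,"fingers":0.75},{"dp":[-0.1,0,2.3],"twist":0,"fingers":0.75},{"dp":[-0.1,0,2.3],"twist":0,"fingers":0.75},{"dp":[-0.1,0,2.3],"twist":0,"fingers":0.75}]' && python3 tgt.py -86 -35;  python3 - <<'E'
from h import *
s=grab("scene"); b=cv2.resize(s["pixels"][195:315,210:340],None,fx=4,fy=4,interpolation=2)
cv2.imwrite("pics/s4.png",b)
E
```

```text
time_s: 3.68
tool_pos: [0.5144, -0.107, 0.0197]
tool_rot: [180.0, -0.0, -19.1]
force: [-1.1, -1.5, 4.1]
grip_width: 0.0652
grasp_force: 1.8
t 3.675 TCP board mm [-83.9 -34.8] z 19.7 rot [180.   -0.  -19.1] w 65.2 F [-1.1 -1.5  4.1]
dp cm -0.21118216227861653 0.01486002137339539 twist 0.07475372989838647
```

View pics/s4.png

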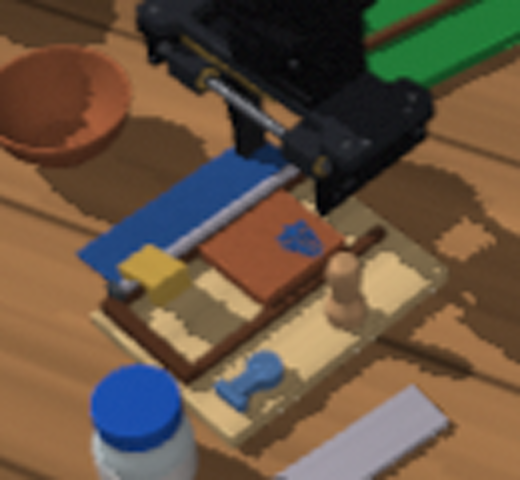

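The plate is pressed (about 4 N) and the jaw at (155,270) is raised. I'll press 2 mm deeper and start pushing.

```bash
python3 -m jog '[{"dp":[0,0,0.2],"twist":0,"fingers":0.75},{"dp":[0,0,0.2],"twist":0,"fingers":0.75},{"dp":[0.7,0,0.2],"twist":0,"fingers":0.75},{"dp":[1.4,0,0.2],"twist":0,"fingers":0.75},{"dp":[2.0,0,0.2],"twist":0,"fingers":0.75},{"dp":[2.6,0,0.2],"twist":0,"fingers":0.75},{"dp":[3.2,0,0.2],"twist":0,"fingers":0.75},{"dp":[3.2,0,0.2],"twist":0,"fingers":0.75}]' && python3 tgt.py -19.5 -35;  python3 - <<'E'
from h import *
s=grab("scene"); b=cv2.resize(s["pixels"][195:315,210:340],None,fx=4,fy=4,interpolation=2)
cv2.imwrite("pics/s5.png",b)
E
```

```text
time_s: 4.72
tool_pos: [0.5457, -0.1176, 0.0178]
tool_rot: [-180.0, -0.1, -19.1]
force: [-1.4, -0.8, 4.6]
grip_width: 0.0651
grasp_force: 2.1
t 4.725 TCP board mm [-50.8 -34.6] z 17.8 rot [-1.80e+02 -1.00e-01 -1.91e+01] w 65.1 F [-1.4 -0.8  4.6]
dp cm 3.1333292565971704 0.047968094860621424 twist 0.07861934393354275
```

View pics/s5.png

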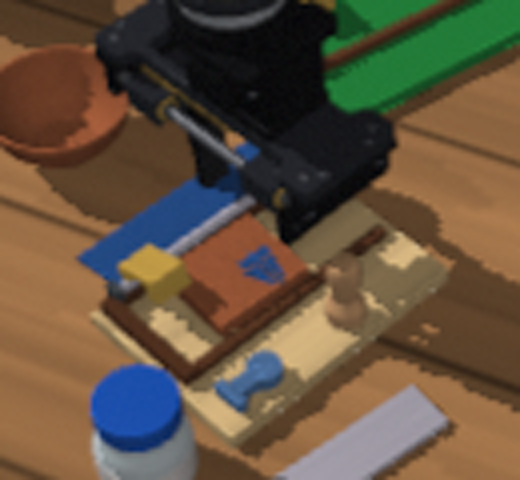

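The tile has moved ahead straight. Its front edge is at about (185,290), next to the raised jaw at (155,272). I'll keep pushing.

```bash
python3 -m jog '[{"dp":[0.6,0,0],"twist":0,"fingers":0.75},{"dp":[1.2,0,0],"twist":0,"fingers":0.75},{"dp":[1.8,0,0],"twist":0,"fingers":0.75},{"dp":[2.3,0,0],"twist":0,"fingers":0.75},{"dp":[2.6,0,0],"twist":0,"fingers":0.75},{"dp":[2.8,0,0],"twist":0,"fingers":0.75},{"dp":[2.8,0,0],"twist":0,"fingers":0.75}]' && python3 tgt.py -19.5 -35
```

```text
time_s: 5.65
tool_pos: [0.5713, -0.1264, 0.0175]
tool_rot: [-180.0, -0.0, -19.1]
force: [-4.3, -0.3, 4.0]
grip_width: 0.0651
grasp_force: 2.4
t 5.65 TCP board mm [-23.8 -34.5] z 17.5 rot [-180.    -0.   -19.1] w 65.1 F [-4.3 -0.3  4. ]
dp cm 0.42866276520385704 0.053886523947658166 twist 0.08156567200706277
```

```bash
python3 -m jog '[{"dp":[0.1,0,0],"twist":0,"fingers":0.75},{"dp":[0.2,0,0],"twist":0,"fingers":0.75},{"dp":[0.3,0,0],"twist":0,"fingers":0.75},{"dp":[0.3,0,0],"twist":0,"fingers":0.75}]' && python3 tgt.py -19.5 -35;  python3 - <<'E'
from h import *
s=grab("scene"); b=cv2.resize(s["pixels"][195:315,210:340],None,fx=4,fy=4,interpolation=2)
cv2.imwrite("pics/s6.png",b)
E
```

```text
time_s: 6.15
tool_pos: [0.573, -0.1271, 0.0174]
tool_rot: [180.0, 0.1, -19.1]
force: [-6.4, 1.1, 5.6]
grip_width: 0.0652
grasp_force: 3.8
t 6.15 TCP board mm [-21.9 -34.5] z 17.4 rot [ 1.80e+02  1.00e-01 -1.91e+01] w 65.2 F [-6.4  1.1  5.6]
dp cm 0.23879508824828763 0.04818261854677628 twist 0.10113793816819339
```

View pics/s6.png

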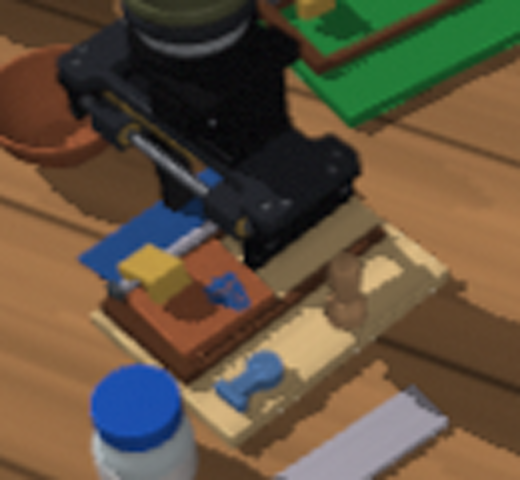

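The tile is under the jaw with its front edge (110,305)-(190,365) at the end stop. I'll push a bit more to see whether it's really against it.

```bash
python3 -m jog '[{"dp":[0.2,0,0],"twist":0,"fingers":0.75},{"dp":[0.3,0,0],"twist":0,"fingers":0.75},{"dp":[0.4,0,0],"twist":0,"fingers":0.75},{"dp":[0.4,0,0],"twist":0,"fingers":0.75}]' && python3 tgt.py -19.5 -35
```

```text
time_s: 6.7
tool_pos: [0.5735, -0.1272, 0.0172]
tool_rot: [179.9, 0.5, -19.0]
force: [-14.9, 3.6, 14.0]
grip_width: 0.0654
grasp_force: 8.2
t 6.7 TCP board mm [-21.4 -34.5] z 17.2 rot [179.9   0.5 -19. ] w 65.4 F [-14.9   3.6  14. ]
dp cm 0.19267721128289256 0.050907057290715686 twist 0.17083189869739002
```

It moved 0.5 mm for 4 mm commanded with the force rising to 15 N, so it is against the stop. I'll back off with the plate held, then lift.

```bash
python3 -m jog '[{"dp":[-0.4,0,0],"twist":0,"fingers":0.75},{"dp":[-0.9,0,0],"twist":0,"fingers":0.75},{"dp":[-1.3,0,0],"twist":0,"fingers":0.75},{"dp":[-1.3,0,-0.5],"twist":0,"fingers":0.75},{"dp":[-1.3,0,-1],"twist":0,"fingers":0.75},{"dp":[-1.3,0,-2],"twist":0,"fingers":0.75},{"dp":[-1.3,0,-5],"twist":0,"fingers":0.75},{"dp":[-1.3,0,-10],"twist":0,"fingers":0.75}]' && python3 -m jog '[{"dp":[-4,0,-4],"twist":0,"fingers":0.75},{"dp":[-9,0,-6],"twist":0,"fingers":0.75},{"dp":[-12,0,-6],"twist":0,"fingers":0.75},{"dp":[-12,0,-6],"twist":0,"fingers":0.75}]' && python3 - <<'E'
from h import *
s=grab("scene"); b=cv2.resize(s["pixels"][195:315,210:340],None,fx=4,fy=4,interpolation=2)
cv2.imwrite("pics/s7.png",b)
E
```

```text
time_s: 7.7
tool_pos: [0.5632, -0.1237, 0.1166]
tool_rot: [-180.0, 0.3, -19.1]
force: [1.1, 0.1, 1.2]
grip_width: 0.0654
grasp_force: 0.0
time_s: 8.2
tool_pos: [0.4501, -0.0845, 0.1779]
tool_rot: [179.9, 0.0, -19.1]
force: [0.8, -0.7, -0.1]
grip_width: 0.0652
grasp_force: 0.0
```

View pics/s7.png

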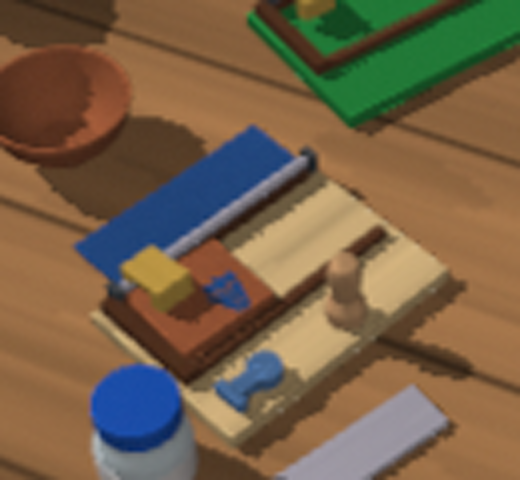

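The tile sits at the end stop with the jaw (155,275) clamped on it. The plate is back up, and the bystanders in view are where they were.

```bash
python3 -c "
from cell import env
print(env.sign_off())"
```

```text
the job is handed in; nothing more can be done
None
```

I pushed the tile against the end stop with the thumb plate held down, then let the clip clamp it and handed the job in at about 8 s; the last picture shows the tile clamped and the bystanders in view unmoved, but no verdict came back.

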